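Set a square tube up in the drilling jig

ROBOT

A 6-joint arm with a two-finger parallel gripper is mounted at the origin on a cart in front of the work surface, level with it; the furniture and walls round the work are solid. World frame = base frame: x ahead of the robot, y to its left, z up, the work surface at z = 0. Lengths are in mm, angles in rad, forces in N, time in s.
With the tool pointing down it reaches from about 350 to 775 mm from the base axis. Payload 7.3 kg.
Tool frame: the origin (TCP) lies on the front face of the gripper's body, between the roots of the fingers; the fingertips stand 66 mm ahead of it and the grasp point (between the pads) lies 47 mm ahead of it (bot.tip_extent is the distance from the TCP to the fingertips, in mm); z points along the fingers, y is the line along which they close (so a half turn about z gives the same grasp; the last joint's range is limited). The gripper opens to 92 mm and grips with 3 to 60 N. Pads are 19 mm wide; open, the fingers measure 130 mm over their backs; the gripper's body (75 mm by 190 mm) begins 47 mm behind the grasp point.
Start: joints at [-1.404, 0.342, 1.524, -0, 1.275, -0.146], TCP at [161.577, -499.531, 292.241] pointing down, gripper open.
Joint ranges: [-2.53, 2.53], [-0.77, 2.02], [0.04, 2.7], [-1, 4.14], [0.28, 2.66], [-3.11, 3.11]. Speed limits (rad/s): [2.57, 2.57, 3.14, 3.14, 3.14, 3.14].

INTERFACE

Orientations are given as [roll, pitch, yaw] about the fixed x, y, z axes, in that order (R = Rz(yaw) Ry(pitch) Rx(roll)).
In Python, from plant import readout, viewer, order, bot gives the robot as it stands.
- The arm moves only by the shell command python3 -m creep 'ROWS'. ROWS is text: rows parted by semicolons, each of 7 numbers parted by spaces: the shift along the world's x, y, z in m, then the turn, a rotation vector about the world's x, y, z in rad, then the opening in per cent of the stroke, from 0 (shut) to 100 (fully open). A call has 1 to 8 rows; each row shifts and turns the commanded pose from where the row before left it; what a row does not reach is not made up. A row lasts 1/12 s, in which the tool goes at most 41.7 mm and 7.16 degrees, less where a joint would pass 70% of its speed; a pose out of reach is approached as far as the arm can. A call is refused whole if a number of a shift passes 0.0417 or a number of a turn 0.125, either way. A call with a gripper value outside its range is refused whole. The fingers move at their own pace and stop on an object; the grip force is fixed at half the most. Time passes only in rows, so rows that do not move let the fingers close. It gives the time, the measured TCP pose, the force, the opening and the grip force at its end, in the units of the state.
- readout.get_obs(): the state, without advancing time (a new reading comes with each control period).
- viewer.capture(name): name is "scene" or "side" or "wrist"; returns the picture (480x640x3 uint8, red, green, blue); there is no depth.
- viewer.camera_info(name): a dict with "fx", "fy", "cx", "cy" (pixels), "origin" and "rotation" of the camera in the world. Camera axes: x right, y up, looking along -z (the intrinsics and any distortion apply to the point x, -y, -z); pixel columns grow to the right and rows downward; lengths in mm; the calibration is good to about 2 mm. A picture is of the moment at which its call begins: read the wrist's pose just before it. camera_info takes no time and is no camera call; for the wrist camera it gives the pose at the moment of the call.
- order.close_job(): hands the job in; it is judged then, once.
The state is a dict: "time": time; "joint_positions": joint angles; "dq": joint speeds; "tau": joint torques, N m; "tool_pos": TCP position; "tcp_rot": TCP orientation; "contact_force": force on the tool from outside, world axes, zero at the start; "moment": the same for the moment, N m; "grip_width": finger opening in mm; "finger_force": force on a finger pad.
Only numpy, scipy, OpenCV 4.12 (cv2) and the standard library are available. Lean on these libraries where they do the work, as an engineer would, in place of code of your own. Each camera call takes 0.05 s, during which the arm holds its last target. There are 200 camera calls.

TASK

Get the square tube ready for drilling, pushing only with a fingertip: slide it along the channel of the jig until its end is fully home against the end stop, then push the cam lever round to its stop so that the cam clamps the tube against the fence. Also push the drill-bush arm by its knob across the tube to its stop. Do not lift the tube off the jig's bed, and leave the other things on the bench undisturbed.

Things in the scene. Friction and masses are not known exactly. Their poses are not given: they have to be found in the camera images.
- jig: drilling jig, bolted down: grey steel base plate 150 x 226 x 12 mm (its top is the bed). Origin: on the bench top under the centre of the tube's fully-home place. +z up, +y along the channel to the end stop, +x across it to the fence (away from the robot). Fence: aluminium bar, face at x = +15 mm, y -45 to +75, top 40 mm above the bench. Plate: x -73 to +77, y -122 to +104 mm.
- end_stop (a point): centre of the end stop's face (aluminium block, 36 mm high, at the +y end of the channel) on the channel's middle line, 27 mm above the bench, y = +60 mm in the jig's frame; same axes as the jig
- channel_mouth (a point): middle of the open -y end of the channel, on the bed (12 mm above the bench), y = -52 mm in the jig's frame. The channel is 34 mm wide: fence (starts at y = -45) at x = +15 mm, two near guide blocks (10 mm above the bed, 13 mm wide, y -52 to -42 and +12 to +60) with faces at x = -19 mm. The tube sticks out of it even when home.
- tube_centre (a point): centre of the workpiece, a dark square steel tube offcut 30 x 30 x 120 mm, about 0.3 kg, loose in the channel, long axis (its y) along it; centre 27 mm above the bench. It starts 28 to 48 mm short of the end stop; its -y end sticks out of the channel mouth; fully home, its centre is at y = 0 of the jig's frame. Slides with about 2 N.
- tube: the same tube; origin under its centre, on the bed; same axes
- cam_lever (a joint): angle of the cam clamp's lever about its vertical pivot, rad. 0 = fully open (points to the jig's -x, to the robot); grows counter-clockwise seen from above; hard stop at 1.66 = locked (points to the jig's -y, along the tube). Starts 0 to 0.4, stays where left; about 3 N at the grip turns it. From about 1.3 on the cam squeezes the tube against the fence, 5 to 15 N.
- lever_handle (a point): centre of the round black grip of the cam lever, 78 mm from the pivot, 42 mm above the bench; its x axis points from the grip to the pivot. The grip spans 50 to 103 mm from the pivot and is 11 to 18 mm thick. Free space below it: 33 mm outside the base plate, 21 mm above the plate.
- cam_pivot (a point): the cam lever's vertical pivot axis at the lever's mid height (42 mm above the bench); in the jig's frame x = -40, y = -16 mm. Its bolt head reaches 58 mm above the bench. Under the lever a dark steel eccentric disc, 36 mm across and 22 mm high, centred 7 mm off this axis, turns with it and bears on the tube's near side.
- bush_arm (a joint): angle of the drill-bush arm about its vertical pivot behind the fence, rad. 0 = swung right back, clear of the tube; grows counter-clockwise seen from above; hard stop at 1.25 = drilling position, arm square across the tube (points to the jig's -x), its bush over the tube. Starts 0 to 0.35, stays where left; about 1.5 N at the knob turns it.
- bush_knob (a point): middle of the black upright knob on the free end of the bush arm, 84 mm from the pivot, 73 mm above the bench; its x axis points from the knob to the pivot. Knob: 12 to 17 mm thick, from 58 to 88 mm above the bench. Steel arm under it: 12 mm thick (46 to 58 mm above the bench), 16 to 29 mm wide. Tube top: 42 mm above the bench.
- bush_pivot (a point): the bush arm's vertical pivot axis at the top of the arm, 58 mm above the bench; in the jig's frame x = +52, y = +35 mm. Its bolt head reaches 65 mm.
- try_square: steel try square with a dark stock, 100 x 168 x 14 mm, lying on the bench; origin under its middle; a bystander that must not be disturbed
- bolt_m12: steel bolt with nut, 64 mm long, lying on the bench; origin under its middle; a bystander that must not be disturbed
- tape_black: small roll of black tape, 53 mm across, 19 mm high; origin under its middle; a bystander that must not be disturbed
- marker: white marker pen with black cap, 135 mm long, lying on the bench; origin under its middle; a bystander that must not be disturbed
- box_white: open white carton of screws, 105 x 127 x 63 mm, right of the jig; origin under its middle; a bystander that must not be disturbed
Not all that is in view belongs to the job. Leave any purple look-alike of the tube alone.

How it is judged:
By the outcome, as a careful person would: the job done as asked, in the order asked, and still so for the second after the job is handed in, with the robot touching nothing.
It also fails if it takes over 69 s, if anything falls off the work surface, if the arm or the gripper's body presses on something with over 40 N, if the wrist force passes 120 N, or if a joint passes its speed limit or range.

## Working session

There is one attempt and no reset: what is moved stays moved. The work goes in short steps, Python scripts to look and compute and a shell command to move; the robot and the scene stay as the last step left them, time stands still between calls to the robot, and variables do not carry over. Pictures are saved under pics/ and viewed, at most 10 in all, crops included, and the job is handed in when it is done.

```bash
mkdir -p pics; ls
python3 - <<'E'
from plant import readout, viewer, order, bot
import cv2
print(readout.get_obs())
for n in ("scene","side"):
    im=viewer.capture(n); cv2.imwrite(f"pics/{n}0.png",im[:,:,::-1]); print(n,viewer.camera_info(n))
E
```

```text
pics
{'time': 0.0, 'joint_positions': array([-1.40402126e+00,  3.42694150e-01,  1.52505018e+00, -1.04024588e-05,
        1.27540688e+00, -1.45991764e-01]), 'dq': array([-2.63911120e-04, -9.41372650e-06,  3.90745099e-04,  1.45580757e-03,
        9.78349191e-04, -1.13666390e-03]), 'tau': array([ 2.86857801e-03, -4.31238019e+01, -2.44221675e+01,  7.20128207e-02,
        5.58935059e-02, -1.22473562e-04]), 'tool_pos': array([ 161.50683373, -499.1986033 ,  291.54815021]), 'tcp_rot': array([-3.14004924e+00, -2.16886772e-04,  3.12769697e-01]), 'contact_force': array([-0.90335896, -0.33114782,  0.66185849]), 'moment': array([-0.03100262, -0.04372311, -0.01701243]), 'finger_force': 0.0, 'grip_width': 91.80221461343355}
scene {'fx': 486.5756545942704, 'fy': 486.5756545942704, 'cx': 328.4569865212634, 'cy': 239.5160062934349, 'origin': array([ 96.86840473, 419.80248576, 877.73957475]), 'rotation': array([ 0.66649087,  0.01589542, -2.40757259])}
side {'fx': 451.9722750062138, 'fy': 451.9722750062138, 'cx': 322.69276853850397, 'cy': 233.02105705312488, 'origin': array([105.14131498, 869.4270659 , 716.70561544]), 'rotation': array([ 1.008723  , -0.02290771, -2.68150029])}
```

View pics/scene0.png

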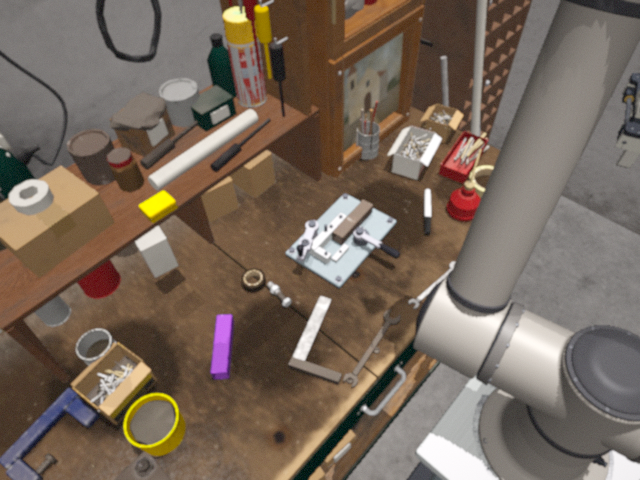

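View pics/side0.png

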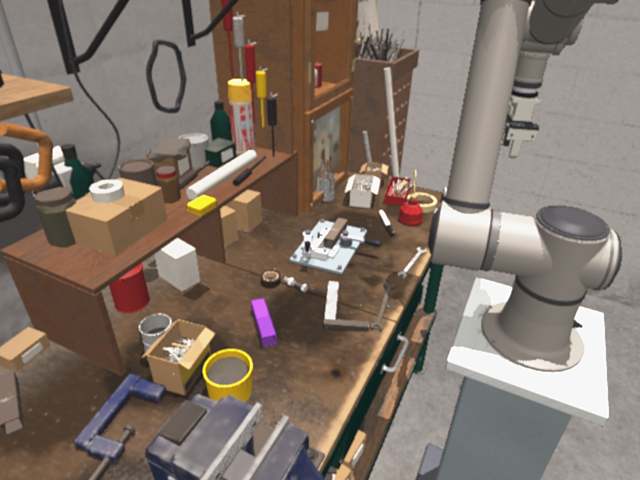

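Scene: the jig is around (342,238), with the lever grip near (388,246) and the bush arm near (308,232). The purple decoy is at (222,345), the try square at (318,340), the marker at (428,212) and the carton at (415,150). I'll enlarge the jig.

```bash
cat > h.py <<'E'
from plant import readout, viewer, order, bot
import numpy as np, cv2
from scipy.spatial.transform import Rotation as Ro
def cam(n):
    i=viewer.camera_info(n); return i,Ro.from_euler('xyz',i['rotation']).as_matrix(),np.array(i['origin'])
def ray(c,uv,z):
    i,R,o=c; d=R@np.array([(uv[0]-i['cx'])/i['fx'],-(uv[1]-i['cy'])/i['fy'],-1.]); return o+d*(z-o[2])/d[2]
def proj(c,p):
    i,R,o=c; q=R.T@(np.asarray(p,float)-o); return np.array([i['cx']-i['fx']*q[0]/q[2],i['cy']+i['fy']*q[1]/q[2]])
def st():
    o=readout.get_obs(); print(round(o['time'],2),o['tool_pos'].round(1),o['tcp_rot'].round(3),o['contact_force'].round(1),round(o['grip_width'],1))
E
python3 - <<'E'
from h import *
print(viewer.camera_info('scene').keys())
im=cv2.imread('pics/scene0.png')[182:294,275:415]
cv2.imwrite('pics/crop0.png',cv2.resize(im,None,fx=5.7,fy=5.35,interpolation=cv2.INTER_CUBIC)[:600,:800])
c=cam('scene')
for uv in [(342,238),(347,195),(397,224),(288,249),(340,285)]: print(uv,ray(c,uv,12).round(1))
E
```

```text
dict_keys(['fx', 'fy', 'cx', 'cy', 'origin', 'rotation'])
(342, 238) [ 543.2 -100.2   12. ]
(347, 195) [ 621.8 -209.    12. ]
(397, 224) [ 474.7 -215.4   12. ]
(288, 249) [613.1   3.1  12. ]
(340, 285) [463.3  -2.1  12. ]
```

View pics/crop0.png

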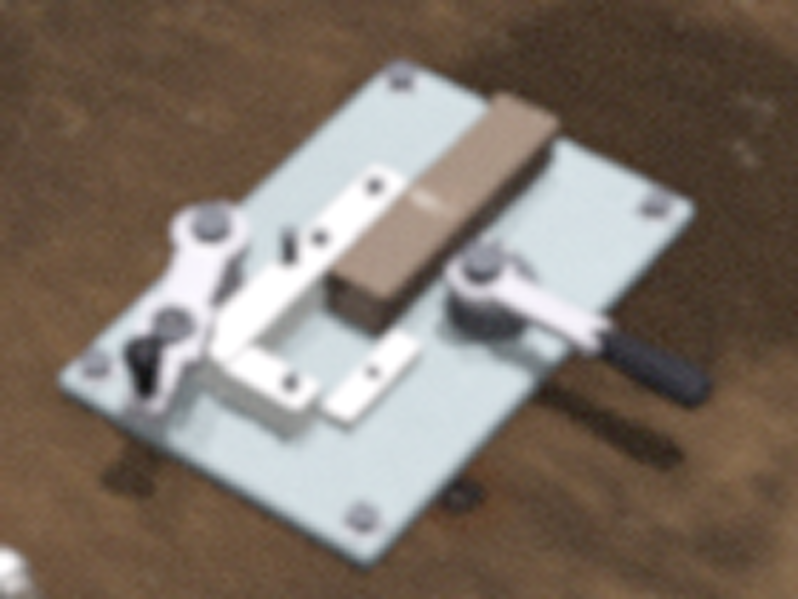

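```bash
cat > fit.py <<'E'
from h import *
from scipy.optimize import least_squares
c=cam('scene')
P=lambda u,v:np.array([275+(u+.5)/5.7-.5,182+(v+.5)/5.35-.5])
obs=[((77,-122,12),P(400,62)),((-73,-122,12),P(693,212)),((-73,104,12),P(370,563)),((77,104,12),P(62,380)),
((-40,-16,58),P(484,258)),((52,35,65),P(211,221))]
def T(x,p):
    a=x[2]; return np.array([x[0]+np.cos(a)*p[0]-np.sin(a)*p[1],x[1]+np.sin(a)*p[0]+np.cos(a)*p[1],p[2]])
f=lambda x:np.concatenate([proj(c,T(x,p))-q for p,q in obs])
r=least_squares(f,[545,-100,0]); x=r.x
print(x.round(4),r.fun.reshape(-1,2).round(1))
def inv(w):
    a=x[2];d=w[:2]-x[:2];return np.array([np.cos(a)*d[0]+np.sin(a)*d[1],-np.sin(a)*d[0]+np.cos(a)*d[1]])
for n,uv,z in [('grip end',(690,385),42),('grip start',(612,342),42),('knob top',(148,345),88),('knob base',(148,390),58),('tube +y end near top',(376,300),42),('tube +y far top',(330,272),42),('tube -y far top',(497,95),42),('tube -y near top',(557,125),42)]:
    w=ray(c,P(*uv),z); print(n,w.round(0),inv(w).round(1))
for n,uv,z in [('marker',(428,190),8),('marker2',(427,232),8),('box',(415,170),0),('try',(327,297),0),('try2',(338,380),0),('sq',(293,363),0)]:
    print(n,ray(c,uv,z).round(0))
for n,p in dict(lever0=(-118,-16,42),endstop=(0,60,27),mouth=(0,-52,12),tubeend=(0,-100,27),campiv=(-40,-16,42),bushpiv=(52,35,58)).items(): print(n,T(x,p).round(1))
E
python3 fit.py
```

```text
[ 5.434057e+02 -9.523290e+01  8.630000e-02] [[-0.2 -0.2]
 [ 0.6 -0.5]
 [-0.3 -0.1]
 [-0.7  0.1]
 [ 0.2  0.2]
 [ 0.3  0.4]]
grip end [ 414. -126.   42.] [-131.5  -19.3]
grip start [ 449. -124.   42.] [-96.2 -20.1]
knob top [554.  17.  88.] [ 20.  111.3]
knob base [556.  18.  58.] [ 22.  111.8]
tube +y end near top [531. -81.  42.] [-11.4  15.5]
tube +y far top [554. -80.  42.] [11.6 14.2]
tube -y far top [ 569. -199.   42.] [  16.1 -105.9]
tube -y near top [ 539. -202.   42.] [ -13.5 -105.8]
marker [ 485. -356.    8.]
marker2 [ 410. -244.    8.]
box [ 555. -400.   -0.]
try [469.  33.   0.]
try2 [332. 153.   0.]
sq [419. 185.   0.]
lever0 [ 427.2 -121.3   42. ]
endstop [538.2 -35.5  27. ]
mouth [ 547.9 -147.    12. ]
tubeend [ 552.  -194.9   27. ]
campiv [ 504.9 -114.6   42. ]
bushpiv [592.2 -55.9  58. ]
```

```bash
R="0.0246 0.0171 0 0 0 0.084 0"; python3 -m creep '0.0246 0.0171 0 0 0 0.084 0;0.0246 0.0171 0 0 0 0.084 0;0.0246 0.0171 0 0 0 0.084 0;0.0246 0.0171 0 0 0 0.084 0;0.0246 0.0171 0 0 0 0.084 0;0.0246 0.0171 0 0 0 0.084 0;0.0246 0.0171 0 0 0 0.084 0;0.0246 0.0171 0 0 0 0.084 0'; python3 -m creep '0.0246 0.0171 0 0 0 0.084 0;0.0246 0.0171 0 0 0 0.084 0;0.0246 0.0171 0 0 0 0.084 0;0.0246 0.0171 0 0 0 0.084 0;0.0246 0.0171 0 0 0 0.084 0;0.0246 0.0171 0 0 0 0.084 0;0.0246 0.0171 0 0 0 0.084 0;0.0246 0.0171 0 0 0 0.084 0'; python3 -m creep '0 0 0 0 0 0 0;0 0 0 0 0 0 0'
```

```text
time: 0.77
tool_pos: [359.3, -361.6, 292.0]
tcp_rot: [-3.141, -0.0, 0.989]
contact_force: [-0.1, -0.9, 0.3]
grip_width: 43.1
finger_force: 0.0
time: 1.43
tool_pos: [556.1, -224.8, 291.8]
tcp_rot: [-3.141, -0.001, 1.661]
contact_force: [0.9, -1.0, -0.2]
grip_width: 0.7
finger_force: 0.0
time: 1.6
tool_pos: [555.8, -224.8, 291.3]
tcp_rot: [-3.14, -0.001, 1.659]
contact_force: [0.2, -0.3, -1.4]
grip_width: 0.2
finger_force: 0.0
```

Run:
```python
from h import *
c=cam('wrist'); im=viewer.capture('wrist'); cv2.imwrite('pics/w1.png',im[:,:,::-1])
a=.0863
T=lambda p:np.array([543.4+np.cos(a)*p[0]-np.sin(a)*p[1],-95.2+np.sin(a)*p[0]+np.cos(a)*p[1],p[2]])
print(c[2].round(0))
for n,p in dict(cam=(-40,-16,58),bush=(52,35,65),p1=(-73,-122,12),p2=(77,-122,12),p3=(-73,104,12),p4=(77,104,12),t1=(15,-106,42),t2=(-15,-106,42),t3=(15,14,42),knobtop=(20,111,88)).items(): print(n,proj(c,T(p)).round(0))
```

```text
[ 551. -155.  384.]
cam [271.  84.]
bush [388.  11.]
p1 [248. 203.]
p2 [397. 204.]
p3 [235. -59.]
p4 [411. -59.]
t1 [337. 192.]
t2 [304. 192.]
t3 [338.  49.]
knobtop [ 350. -132.]
```

View pics/w1.png

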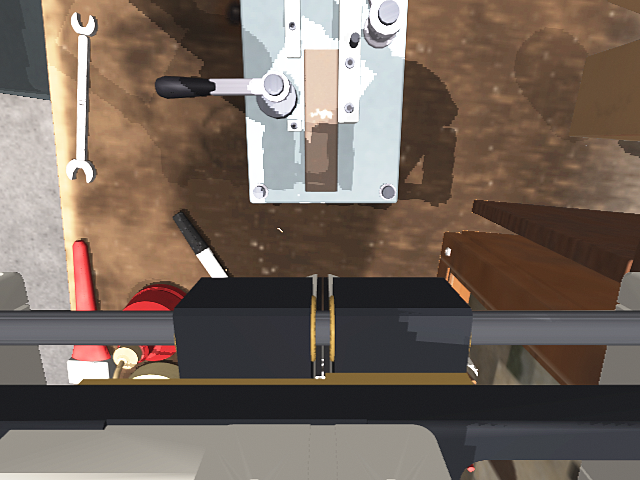

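The wrist view matches the fit to about 1 px: cam bolt (273,85), plate corners (250,202) and (397,203), tube end at row 191, lever grip (185,87), so the lever is near 0. A wooden cabinet shows up at the right (445,235), so I'll check its clearance.

Run:
```python
from h import *
c=cam('scene')
for uv in [(335,172),(318,168),(405,110),(215,245),(262,197),(240,215),(390,135),(433,140),(420,178),(385,160)]: print(uv,ray(c,uv,0).round(0))
w=cam('wrist')
for uv in [(445,235),(470,205),(575,130),(515,375)]: print(uv,[ray(w,uv,z).round(0)[:2] for z in (0,100,200)])
```

```text
(335, 172) [ 705. -259.    0.]
(318, 168) [ 748. -241.    0.]
(405, 110) [ 723. -584.    0.]
(215, 245) [754. 100.   0.]
(262, 197) [783. -74.  -0.]
(240, 215) [779.   1.   0.]
(390, 135) [ 688. -467.    0.]
(433, 140) [ 587. -527.    0.]
(420, 178) [ 528. -385.   -0.]
(385, 160) [ 636. -379.   -0.]
(445, 235) [array([ 688., -242.]), array([ 652., -220.]), array([ 616., -197.])]
(470, 205) [array([ 709., -208.]), array([ 668., -194.]), array([ 626., -181.])]
(575, 130) [array([ 799., -125.]), array([ 734., -133.]), array([ 669., -141.])]
(515, 375) [array([ 800., -404.]), array([ 735., -340.]), array([ 670., -275.])]
```

```bash
python3 -m creep '-0.001 0 -0.035 0 0 0 0;0 0 -0.035 0 0 0 0;0 0 -0.035 0 0 0 0;0 0 -0.035 0 0 0 0;0 0 -0.03 0 0 0 0;0 0 -0.02 0 0 0 0;0 0 -0.012 0 0 0 0;0 0 0 0 0 0 0'; python3 -m creep '-0.0006 0.007 0 0 0 0 0;-0.0006 0.007 0 0 0 0 0;-0.0004 0.005 0 0 0 0 0;-0.0004 0.005 0 0 0 0 0;0 0 0 0 0 0 0'
```

```text
time: 2.32
tool_pos: [552.2, -226.2, 87.8]
tcp_rot: [-3.137, -0.003, 1.655]
contact_force: [-0.2, 0.5, -0.2]
grip_width: 0.2
finger_force: 0.0
time: 2.73
tool_pos: [552.8, -201.2, 91.7]
tcp_rot: [3.139, 0.001, 1.658]
contact_force: [0.0, -0.1, 0.3]
grip_width: 0.8
finger_force: 0.0
```

```bash
python3 -m creep '-0.0004 0.005 0 0 0 0 0;-0.0004 0.005 0 0 0 0 0;-0.0004 0.005 0 0 0 0 0;-0.0004 0.005 0 0 0 0 0;-0.0004 0.005 0 0 0 0 0;-0.0003 0.004 0 0 0 0 0;0 0 0 0 0 0 0'; python3 -m creep '-0.0003 0.004 0 0 0 0 0;-0.0002 0.002 0 0 0 0 0;0 0 0 0 0 0 0;0 0 0 0 0 0 0'
```

```text
time: 3.32
tool_pos: [550.4, -173.0, 91.2]
tcp_rot: [3.14, 0.002, 1.657]
contact_force: [0.3, -1.8, 2.1]
grip_width: 0.5
finger_force: 1.4
time: 3.65
tool_pos: [549.8, -167.1, 90.6]
tcp_rot: [3.14, 0.001, 1.657]
contact_force: [1.1, -3.3, 2.5]
grip_width: 0.2
finger_force: 1.9
```

```bash
for i in 1 2 3; do python3 -m creep '-0.0001 0.001 0 0 0 0 0;-0.0001 0.001 0 0 0 0 0;0 0 0 0 0 0 0' | egrep 'tool_pos|contact'; done
```

```text
tool_pos: [549.5, -165.5, 90.5]
contact_force: [-0.0, -5.1, 4.3]
tool_pos: [549.6, -165.2, 90.6]
contact_force: [-1.0, -12.9, 0.9]
tool_pos: [549.6, -164.9, 90.8]
contact_force: [-0.9, -20.4, 1.2]
```

```bash
python3 -m creep '0.0005 -0.005 0 0 0 0 0;0.001 -0.012 0 0 0 0 0;0 0 0.03 0 0 0 0;0 0 0.03 0 0 0 0;0 0 0.03 0 0 0 0;0 0 0 0 0 0 0'; python3 -m creep '-0.021 0.015 0 0 0 0 0;-0.021 0.015 0 0 0 0 0;-0.021 0.015 0 0 0 0 0;-0.021 0.015 0 0 0 0 0;-0.021 0.015 0 0 0 0 0;-0.021 0.015 0 0 0 0 0;0 0 0 0 0 0 0;0 0 0 0 0 0 0'
```

```text
time: 4.9
tool_pos: [552.3, -178.7, 185.5]
tcp_rot: [3.134, 0.003, 1.657]
contact_force: [1.7, -1.5, 0.1]
grip_width: 0.7
finger_force: 0.0
time: 5.57
tool_pos: [423.4, -87.1, 179.9]
tcp_rot: [-3.14, -0.001, 1.658]
contact_force: [0.6, -0.3, -0.2]
grip_width: 0.5
finger_force: 0.0
```

Run:
```python
from h import *
c=cam('wrist'); im=viewer.capture('wrist'); cv2.imwrite('pics/w2.png',im[:,:,::-1]); st()
a=.0863
T=lambda p:np.array([543.4+np.cos(a)*p[0]-np.sin(a)*p[1],-95.2+np.sin(a)*p[0]+np.cos(a)*p[1],p[2]])
for n,p in dict(cam=(-40,-16,58),grip0=(-118,-16,42),stopL=(-15,60,42),stopR=(15,60,42)).items(): print(n,proj(c,T(p)).round(0))
s=viewer.capture('scene')[182:294,275:415,::-1]; cv2.imwrite('pics/crop1.png',cv2.resize(s,(798,599),interpolation=cv2.INTER_CUBIC))
```

```text
5.62 [424.5 -87.8 180.1] [ 3.141 -0.     1.657] [-0.2  0.1 -0.2] 0.3
cam [446. 311.]
grip0 [322. 301.]
stopL [489. 187.]
stopR [537. 187.]
```

View pics/w2.png

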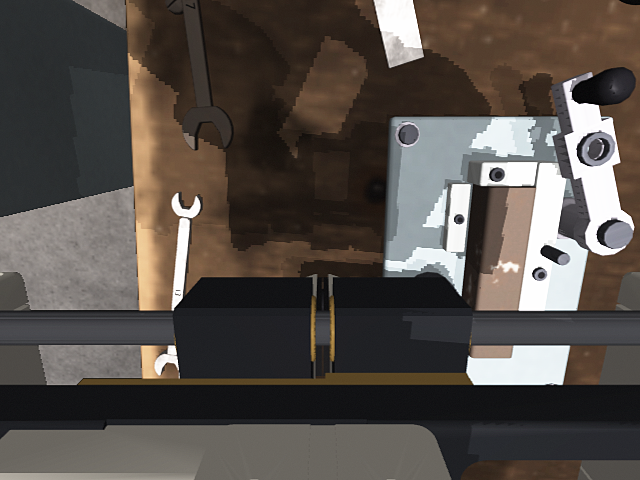

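The tube end sits flush on the end stop (row 186). Next I'll plan the arc for the lever.

```bash
python3 -m creep '0 0 -0.03 0 0 0 0;0 0 -0.03 0 0 0 0;0 0 -0.02 0 0 0 0;0 0 -0.004 0 0 0 0;0 0 0 0 0 0 0'
cat > arc.py <<'E'
from h import *
import sys
a=.0863; piv=np.array([543.4+np.cos(a)*-40-np.sin(a)*-16,-95.2+np.sin(a)*-40+np.cos(a)*-16])
prev=None
for th in [0.05]+list(np.arange(.15,1.6,.1))+[1.6,1.66]:
    b=th+a; p=piv+np.array([np.cos(b)*-78-np.sin(b)*17,np.sin(b)*-78+np.cos(b)*17])
    print(round(th,2),p.round(1),'' if prev is None else (p-prev).round(1)); prev=p
E
python3 arc.py
```

```text
time: 6.08
tool_pos: [424.2, -88.2, 95.0]
tcp_rot: [-3.139, -0.001, 1.656]
contact_force: [0.4, -0.5, 0.2]
grip_width: 0.7
finger_force: 0.0
0.05 [ 425.3 -108.3] 
0.15 [ 425.1 -116.3] [-0.2 -8. ]
0.25 [ 425.7 -124.3] [ 0.6 -8. ]
0.35 [ 427.1 -132.1] [ 1.4 -7.9]
0.45 [ 429.2 -139.8] [ 2.1 -7.7]
0.55 [ 432.1 -147.3] [ 2.9 -7.4]
0.65 [ 435.7 -154.4] [ 3.6 -7.1]
0.75 [ 440.  -161.1] [ 4.3 -6.7]
0.85 [ 445.  -167.3] [ 5.  -6.2]
0.95 [ 450.6 -173. ] [ 5.6 -5.7]
1.05 [ 456.7 -178.2] [ 6.1 -5.1]
1.15 [ 463.3 -182.7] [ 6.6 -4.5]
1.25 [ 470.3 -186.5] [ 7.  -3.8]
1.35 [ 477.6 -189.6] [ 7.4 -3.1]
1.45 [ 485.2 -192. ] [ 7.6 -2.4]
1.55 [ 493.1 -193.5] [ 7.8 -1.6]
1.6 [ 497. -194.] [ 4.  -0.5]
1.66 [ 501.8 -194.4] [ 4.8 -0.3]
```

```bash
python3 -m creep '0.0003 -0.008 0 0 0 0.02 0;0.0003 -0.007 0 0 0 0.02 0;0.0003 -0.005 0 0 0 0.01 0;-0.0002 -0.008 0 0 0 0.1 0;0.0006 -0.008 0 0 0 0.1 0;0.0014 -0.0079 0 0 0 0.1 0;0 0 0 0 0 0 0'; python3 -m creep '0.0021 -0.0077 0 0 0 0.1 0;0.0029 -0.0074 0 0 0 0.1 0;0.0036 -0.0071 0 0 0 0.1 0;0.0043 -0.0067 0 0 0 0.1 0;0 0 0 0 0 0 0'
```

```text
time: 6.67
tool_pos: [427.9, -133.2, 97.2]
tcp_rot: [3.14, 0.002, 2.009]
contact_force: [0.3, 1.1, -0.4]
grip_width: 0.2
finger_force: 0.0
time: 7.08
tool_pos: [440.9, -161.6, 97.0]
tcp_rot: [3.141, 0.002, 2.407]
contact_force: [1.2, 0.0, 0.0]
grip_width: 0.3
finger_force: 0.0
```

```bash
python3 -m creep '0.005 -0.0062 0 0 0 0.1 0;0.0056 -0.0057 0 0 0 0.1 0;0.0061 -0.0051 0 0 0 0.1 0'; python3 -m creep '0.0066 -0.0045 0 0 0 0.1 0;0.007 -0.0038 0 0 0 0.1 0'; python3 -c "
from h import *
cv2.imwrite('pics/s2.png',cv2.resize(viewer.capture('scene')[182:294,275:415,::-1],(798,599),interpolation=cv2.INTER_CUBIC))"
```

```text
time: 7.33
tool_pos: [456.1, -177.5, 96.6]
tcp_rot: [-3.141, -0.001, 2.706]
contact_force: [-2.9, 0.6, 1.8]
grip_width: 0.4
finger_force: 1.3
time: 7.5
tool_pos: [469.9, -186.0, 96.7]
tcp_rot: [-3.141, -0.001, 2.906]
contact_force: [-2.3, 0.3, 1.0]
grip_width: 0.4
finger_force: 1.3
```

View pics/s2.png

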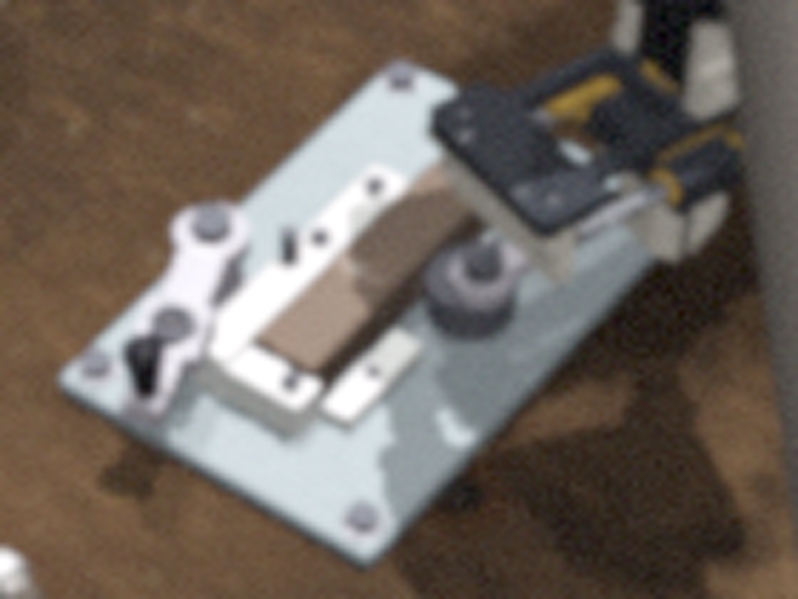

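The lever is swinging round with the cam approaching the tube (470,290), and the tube is flush with the end stop (around (290,355)). Carrying on to the stop.

```bash
python3 -m creep '0.0074 -0.0031 0 0 0 0.1 0;0.0076 -0.0024 0 0 0 0.1 0;0 0 0 0 0 0 0'; python3 -m creep '0.0039 -0.0009 0 0 0 0.05 0;0.0039 -0.0007 0 0 0 0.05 0;0.004 -0.0005 0 0 0 0.05 0;0 0 0 0 0 0 0'; python3 -m creep '0.0024 -0.0002 0 0 0 0.03 0;0.0024 -0.0001 0 0 0 0.03 0;0 0 0 0 0 0 0'
```

```text
time: 7.8
tool_pos: [485.3, -191.3, 96.5]
tcp_rot: [3.141, -0.0, 3.104]
contact_force: [-0.6, 0.2, 0.6]
grip_width: 0.9
finger_force: 0.3
time: 8.13
tool_pos: [495.8, -193.4, 96.4]
tcp_rot: [3.141, -0.002, -3.032]
contact_force: [-4.9, -1.8, 3.0]
grip_width: 0.6
finger_force: 2.6
time: 8.38
tool_pos: [499.9, -193.8, 96.4]
tcp_rot: [3.141, -0.004, -2.973]
contact_force: [-8.2, -3.4, 3.6]
grip_width: 0.4
finger_force: 4.5
```

```bash
for i in 1 2 3 4; do python3 -m creep '0.001 0 0 0 0 0 0;0.001 0 0 0 0 0 0;0 0 0 0 0 0 0;0 0 0 0 0 0 0' | egrep 'tool_pos|contact'; done
```

```text
tool_pos: [500.3, -193.8, 96.3]
contact_force: [-15.3, -4.0, 8.1]
tool_pos: [500.7, -193.8, 96.3]
contact_force: [-21.7, -6.6, 13.2]
tool_pos: [501.1, -193.8, 96.2]
contact_force: [-28.8, -7.6, 17.7]
tool_pos: [501.5, -193.8, 96.2]
contact_force: [-35.3, -8.6, 23.0]
```

```bash
python3 -m creep '-0.009 0 0 0 0 0 0;-0.01 0 0 0 0 0 0;-0.01 0 0 0 0 0 0;0 0 0.03 0 0 0 0;0 0 0.03 0 0 0 0;0 0 0.035 0 0 0 0;0 0 0 0 0 0 0'; python3 -m creep '0.0041 0.0094 0 0 0 -0.118 0;0.0041 0.0094 0 0 0 -0.118 0;0.0041 0.0094 0 0 0 -0.118 0;0.0041 0.0094 0 0 0 -0.118 0;0.0041 0.0094 0 0 0 -0.118 0;0.0041 0.0094 0 0 0 -0.118 0;0.0041 0.0094 0 0 0 -0.118 0;0.0041 0.0094 0 0 0 -0.118 0'; python3 -m creep '0.0041 0.0094 0 0 0 -0.118 0;0.0041 0.0094 0 0 0 -0.118 0;0.0041 0.0094 0 0 0 -0.118 0;0.0041 0.0094 0 0 0 -0.118 0;0.0041 0.0094 0 0 0 -0.118 0;0.0041 0.0094 0 0 0 -0.118 0;0.0041 0.0094 0 0 0 -0.118 0;0.0041 0.0094 0 0 0 -0.118 0';  python3 -m creep '0.0041 0.0094 0 0 0 -0.118 0;0.0041 0.0094 0 0 0 -0.118 0;0.0041 0.0094 0 0 0 -0.118 0;0.0041 0.0094 0 0 0 -0.118 0;0.0041 0.0094 0 0 0 -0.118 0;0.0041 0.0094 0 0 0 -0.118 0;0.0041 0.0094 0 0 0 -0.118 0;0 0 0 0 0 0 0'
python3 - <<'E'
from h import *
c=cam('wrist'); viewer.capture('wrist')
st(); s=viewer.capture('side'); cv2.imwrite('pics/s3.png',cv2.resize(s[195:285,270:410,::-1],(798,513),interpolation=cv2.INTER_CUBIC))
a=.0863; piv=np.array([543.4+np.cos(a)*52-np.sin(a)*35,-95.2+np.sin(a)*52+np.cos(a)*35])
prev=None
for th in [0.08]+list(np.arange(.18,1.19,.1))+[1.25]:
    b=a+np.pi-1.25+th; r=np.array([np.cos(b),np.sin(b)]); n=np.array([np.sin(b),-np.cos(b)]); p=piv+84*r+17*n
    print(round(th,2),p.round(1),'' if prev is None else (p-prev).round(1)); prev=p
E
```

```text
time: 10.3
tool_pos: [483.2, -195.0, 197.7]
tcp_rot: [-3.134, 0.01, -2.974]
contact_force: [0.6, -0.3, 0.8]
grip_width: 0.8
finger_force: 0.0
time: 10.97
tool_pos: [513.6, -117.9, 191.2]
tcp_rot: [3.141, 0.001, 2.36]
contact_force: [-0.4, -0.4, -0.4]
grip_width: 0.9
finger_force: 0.0
time: 11.63
tool_pos: [546.4, -42.7, 191.2]
tcp_rot: [3.141, -0.0, 1.416]
contact_force: [-0.2, -0.5, -0.6]
grip_width: 0.6
finger_force: 0.0
time: 12.3
tool_pos: [575.4, 23.9, 191.2]
tcp_rot: [3.141, -0.001, 0.594]
contact_force: [0.0, -0.1, -0.3]
grip_width: 0.6
finger_force: 0.0
12.35 [575.   23.1 191.1] [ 3.141e+00 -1.000e-03  6.010e-01] [-0.6 -0.1 -0.1] 0.6
0.08 [567.9  26.3] 
0.18 [559.8  23.5] [-8.1 -2.8]
0.28 [552.1  19.9] [-7.8 -3.6]
0.38 [544.7  15.5] [-7.4 -4.4]
0.48 [537.8  10.4] [-6.9 -5.1]
0.58 [531.5   4.6] [-6.3 -5.8]
0.68 [525.7  -1.7] [-5.7 -6.4]
0.78 [520.7  -8.6] [-5.1 -6.9]
0.88 [516.3 -16. ] [-4.4 -7.4]
0.98 [512.7 -23.8] [-3.6 -7.8]
1.08 [509.9 -31.9] [-2.8 -8.1]
1.18 [507.9 -40.2] [-2.  -8.3]
1.25 [507.  -46.2] [-0.9 -5.9]
```

View pics/s3.png

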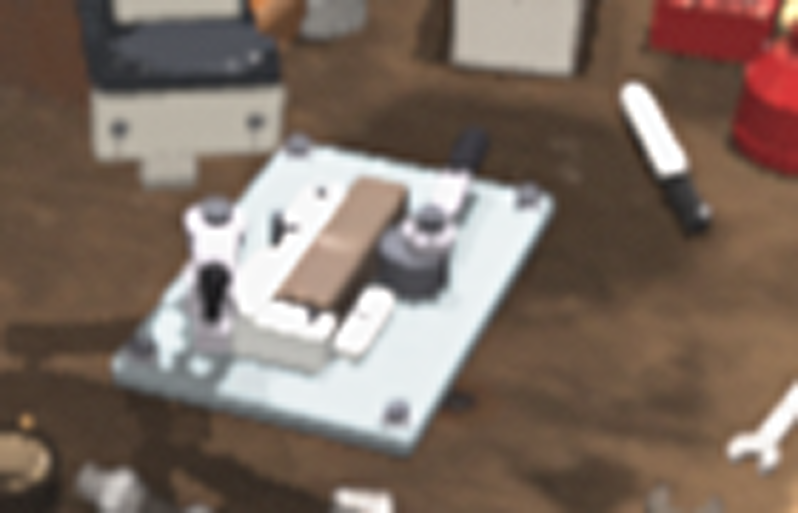

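The lever lies along the tube at its locked position, the tube is home, and the bush arm hasn't moved. Now down beside the knob.

```bash
python3 -m creep '0.008 0.009 0 0 0 -0.115 0;0.003 0.001 0 0 0 0 0;0 0 -0.025 0 0 0 0;0 0 -0.025 0 0 0 0;0 0 -0.011 0 0 0 0;0 0 0 0 0 0 0;0 0 0 0 0 0 0'; python3 -m creep '-0.005 -0.002 0 0 0 0 0;-0.005 -0.002 0 0 0 0 0;-0.005 -0.002 0 0 0 0 0;-0.004 -0.0014 0 0 0 0.05 0;-0.004 -0.0014 0 0 0 0.05 0'
```

```text
time: 12.98
tool_pos: [586.0, 31.8, 130.2]
tcp_rot: [-3.141, 0.001, 0.489]
contact_force: [-0.3, 0.4, 0.6]
grip_width: 0.4
finger_force: 0.0
time: 13.4
tool_pos: [563.1, 23.4, 131.4]
tcp_rot: [3.14, -0.002, 0.59]
contact_force: [1.5, 1.1, 0.4]
grip_width: 0.3
finger_force: 0.9
```

```bash
python3 -m creep '-0.0033 -0.001 0 0 0 0 0;-0.0078 -0.0036 0 0 0 0.1 0;-0.0074 -0.0044 0 0 0 0.1 0;-0.0069 -0.0051 0 0 0 0.1 0;-0.0063 -0.0058 0 0 0 0.1 0;-0.0057 -0.0064 0 0 0 0.1 0'; python3 -m creep '-0.0051 -0.0069 0 0 0 0.1 0;-0.0044 -0.0074 0 0 0 0.1 0;-0.0036 -0.0078 0 0 0 0.1 0;-0.0014 -0.004 0 0 0 0.05 0;-0.0014 -0.004 0 0 0 0.05 0'
```

```text
time: 13.9
tool_pos: [525.5, -2.9, 131.0]
tcp_rot: [3.14, -0.001, 1.091]
contact_force: [1.8, 1.9, -0.1]
grip_width: 0.1
finger_force: 0.8
time: 14.32
tool_pos: [509.5, -33.2, 130.9]
tcp_rot: [3.14, -0.0, 1.488]
contact_force: [0.7, 1.4, 1.3]
grip_width: 0.2
finger_force: 0.8
```

```bash
python3 -m creep '-0.001 -0.004 0 0 0 0.05 0;-0.001 -0.004 0 0 0 0.05 0;-0.0005 -0.003 0 0 0 0.03 0;0 0 0 0 0 0 0'; for i in 1 2 3; do python3 -m creep '0 -0.001 0 0 0 0 0;0 -0.001 0 0 0 0 0;0 0 0 0 0 0 0' | egrep 'tool_pos|contact'; done
```

```text
time: 14.65
tool_pos: [507.1, -44.3, 130.8]
tcp_rot: [3.141, 0.0, 1.617]
contact_force: [0.3, 0.4, 0.9]
grip_width: 0.5
finger_force: 0.3
tool_pos: [507.2, -45.0, 130.6]
contact_force: [1.1, 6.2, 3.8]
tool_pos: [507.2, -45.6, 130.7]
contact_force: [1.2, 14.4, 4.4]
tool_pos: [507.2, -46.0, 130.7]
contact_force: [1.9, 23.4, 5.2]
```

The knob has reached its hard stop, with position and rising force both as predicted. Backing off, lifting clear and checking.

```bash
python3 -m creep '0 0.006 0 0 0 0 0;0 0.012 0 0 0 0 0;0 0.015 0 0 0 0 0;0 0.02 0.03 0 0 0 0;0 0.03 0.03 0 0 0 0;0 0.03 0.03 0 0 0 0;-0.02 0.03 0.03 0 0 0 0;-0.02 0.03 0.03 0 0 0 0'; python3 -m creep '-0.02 0.03 0.01 0 0 0 0;-0.02 0.03 0 0 0 0 0;-0.02 0.03 0 0 0 0 0;0 0 0 0 0 0 0;0 0 0 0 0 0 0'
python3 - <<'E'
from h import *
s=viewer.capture('scene'); t=viewer.capture('side')
z=lambda s:cv2.resize(s,(798,599),interpolation=cv2.INTER_CUBIC)
cv2.imwrite('pics/f1.png',z(s[182:294,275:415,::-1])); cv2.imwrite('pics/f2.png',z(t[190:295,270:410,::-1]));
E
```

```text
time: 16.07
tool_pos: [471.1, 116.7, 273.7]
tcp_rot: [3.141, 0.0, 1.617]
contact_force: [0.5, -0.1, 0.2]
grip_width: 0.8
finger_force: 0.0
time: 16.48
tool_pos: [410.5, 206.6, 282.7]
tcp_rot: [3.141, 0.0, 1.621]
contact_force: [0.4, -0.1, -0.0]
grip_width: 0.3
finger_force: 0.0
```

View pics/f1.png

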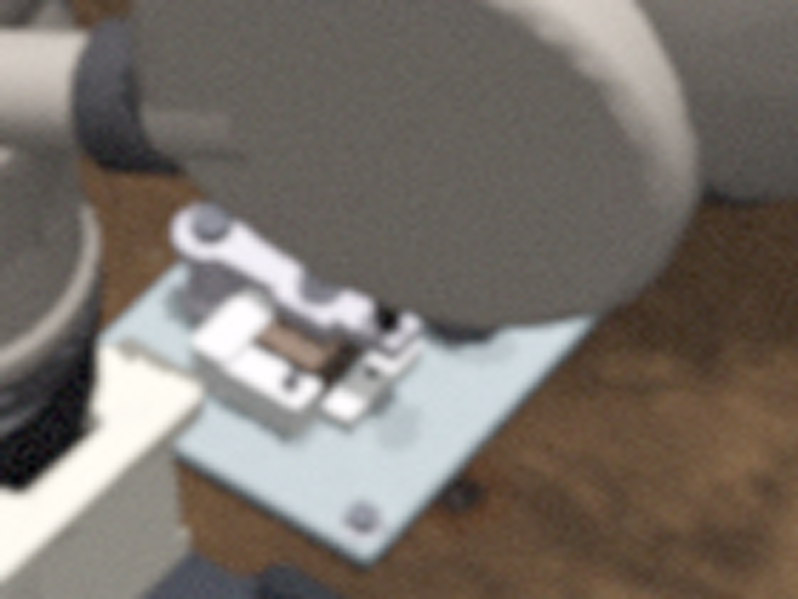

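The arm is square across the tube and the tube is home, but the robot hides the lever. I'll move aside for one last check.

```bash
for i in 1; do python3 -m creep '0 -0.04 0 0 0 0 0;0 -0.04 0 0 0 0 0;0 -0.04 0 0 0 0 0;0 -0.04 0 0 0 0 0;0 -0.04 0 0 0 0 0;0 -0.04 0 0 0 0 0;0 -0.04 0 0 0 0 0;0 -0.04 0 0 0 0 0'; done >/dev/null; python3 -m creep '0 -0.04 0 0 0 0 0;0 -0.04 0 0 0 0 0;0 -0.04 0 0 0 0 0;0 -0.04 0 0 0 0 0;0 -0.04 0 0 0 0 0;0 -0.04 0 0 0 0 0;0 -0.04 0 0 0 0 0;0 -0.04 0 0 0 0 0'; python3 -m creep '0 -0.03 0 0 0 0 0;0 -0.03 0 0 0 0 0;0 0 0 0 0 0 0;0 0 0 0 0 0 0'
python3 - <<'E'
from h import *
s=viewer.capture('scene')
cv2.imwrite('pics/f3.png',cv2.resize(s[130:310,215:455,::-1],(800,600),interpolation=cv2.INTER_CUBIC))
E
```

```text
time: 17.92
tool_pos: [410.0, -438.3, 281.9]
tcp_rot: [-3.141, -0.0, 1.614]
contact_force: [1.4, -0.1, 0.2]
grip_width: 0.4
finger_force: 0.0
time: 18.25
tool_pos: [409.8, -497.1, 280.8]
tcp_rot: [-3.14, -0.002, 1.613]
contact_force: [-0.2, 0.9, 0.2]
grip_width: 0.6
finger_force: 0.0
```

View pics/f3.png

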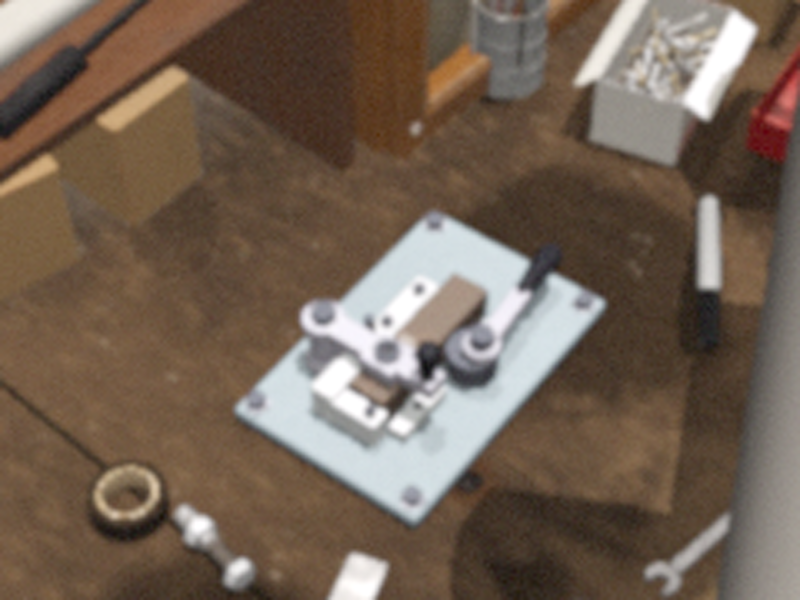

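Run:
```python
from h import *
c=cam('scene'); a=.0863
T=lambda p:np.array([543.4+np.cos(a)*p[0]-np.sin(a)*p[1],-95.2+np.sin(a)*p[0]+np.cos(a)*p[1],p[2]])
f=lambda p:((proj(c,T(p))-[215,130])*10/3).round(0)
for th in (1.5,1.58,1.66): print('grip',th,[f((-40-r*np.cos(th),-16-r*np.sin(th),42)) for r in (50,103)])
for th in (1.15,1.25): print('knobtop',th,f((52+84*np.cos(np.pi-1.25+th),35+84*np.sin(np.pi-1.25+th),88)))
for y in (-60,-63):print('tube -y far top',f((15,y,42)), f((-15,y,42)))
```

```text
grip 1.5 [array([528., 305.]), array([576., 260.])]
grip 1.58 [array([523., 302.]), array([566., 255.])]
grip 1.66 [array([518., 300.]), array([555., 250.])]
knobtop 1.15 [418. 356.]
knobtop 1.25 [427. 348.]
tube -y far top [452. 272.] [488. 291.]
tube -y far top [455. 269.] [491. 289.]
```

```bash
python3 -c "
from plant import order; print(order.close_job())"
```

```text
the job is handed in; nothing more can be done
None
```

The job is handed in: the tube is home against the end stop, the cam lever is locked at its stop and the bush arm is square across the tube. All three match their expected positions in the last picture; it took about 18 s, and I saw no bystander moved.

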